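# Line up the wrench sockets by size on the holder board

## Task

Line up the four steel sockets on the plywood board in order of size, one centred on each black disc, with the smallest next to the red block and the largest at the other end. Leave each standing upright with its open mouth up, and do not shift or knock over the ratchet, the tape measure or the blue bottle.

Things in the scene. Friction and masses are not known exactly. Their poses are not given: they have to be found in the camera images.
- socket_24: the smallest of four bright steel wrench sockets, a round thimble 24 mm in diameter and 36 mm tall, standing upright on its closed, slightly narrower drive end (that diameter holds from 14 mm above its foot up to the rim), open hexagonal mouth up. Loose. Origin: centre of its underside; z up its axis
- socket_35: the second smallest of four bright steel wrench sockets, a round thimble 35 mm in diameter and 46 mm tall, standing upright on its closed, slightly narrower drive end (that diameter holds from 18 mm above its foot up to the rim), open hexagonal mouth up. Loose. Origin: centre of its underside; z up its axis
- socket_46: the second largest of four bright steel wrench sockets, a round thimble 46 mm in diameter and 56 mm tall, standing upright on its closed, slightly narrower drive end (that diameter holds from 22 mm above its foot up to the rim), open hexagonal mouth up. Loose. Origin: centre of its underside; z up its axis
- socket_58: the largest of four bright steel wrench sockets, a round thimble 58 mm in diameter and 66 mm tall, standing upright on its closed, slightly narrower drive end (that diameter holds from 26 mm above its foot up to the rim), open hexagonal mouth up. Loose. Origin: centre of its underside; z up its axis
- disc_1: one of four equal black rubber discs, 68 mm in diameter and 2 mm thick, fixed in a straight row about 86 mm apart on a fixed plywood board (90 x 380 mm, 12 mm thick, lying on the bench). The four are numbered in order along the board; which of disc_1 and disc_4 is nearest the red block changes. Origin: centre of its underside, on the board's top; its top is 2 mm higher (14 mm above the bench)
- disc_2: one of four equal black rubber discs, 68 mm in diameter and 2 mm thick, fixed in a straight row about 86 mm apart on a fixed plywood board (90 x 380 mm, 12 mm thick, lying on the bench). The four are numbered in order along the board; which of disc_1 and disc_4 is nearest the red block changes. Origin: centre of its underside, on the board's top; its top is 2 mm higher (14 mm above the bench)
- disc_3: one of four equal black rubber discs, 68 mm in diameter and 2 mm thick, fixed in a straight row about 86 mm apart on a fixed plywood board (90 x 380 mm, 12 mm thick, lying on the bench). The four are numbered in order along the board; which of disc_1 and disc_4 is nearest the red block changes. Origin: centre of its underside, on the board's top; its top is 2 mm higher (14 mm above the bench)
- disc_4: one of four equal black rubber discs, 68 mm in diameter and 2 mm thick, fixed in a straight row about 86 mm apart on a fixed plywood board (90 x 380 mm, 12 mm thick, lying on the bench). The four are numbered in order along the board; which of disc_1 and disc_4 is nearest the red block changes. Origin: centre of its underside, on the board's top; its top is 2 mm higher (14 mm above the bench)
- red_block: red plastic block, 80 x 16 x 22 mm, fixed at one end of the board (51 mm past the centre of the nearest disc); it marks the end where the smallest socket goes. A like grey block marks the other end. Origin: centre of its underside, on the board's top
- ratchet: bystander: ratchet handle lying flat, steel with black grip, about 210 mm long and 32 mm high at its head. Loose. Origin: underside, near mid-length; x towards its head
- tape_measure: bystander: yellow and black tape measure, 70 x 36 x 66 mm high, standing on its edge. Loose. Origin: centre of its underside
- oil_bottle: bystander: blue oil bottle with a yellow band and a red cap, 52 mm in diameter, 160 mm tall, standing. Loose. Origin: centre of its underside
Not all that is in view belongs to the job. Leave any yellow look-alike of the socket_24 alone. Leave any green or orange look-alike of the socket_35 alone.

How it is judged:
At the end, for the whole second after the job is handed in: Counting from the red block, the four discs carry the 24, 35, 46 and 58 mm socket in that order, each with its axis within 15 mm of the disc's centre, standing on the disc (underside 10 to 19 mm above the bench), upright within 0.12 rad, mouth up, at rest and released (((horizontal distance between red_block and disc_1 below 0.1 m and horizontal distance between socket_24 and disc_1 below 0.015 m and horizontal distance between socket_35 and disc_2 below 0.015 m and horizontal distance between socket_46 and disc_3 below 0.015 m and horizontal distance between socket_58 and disc_4 below 0.015 m) or (not (horizontal distance between red_block and disc_1 below 0.1 m) and horizontal distance between socket_24 and disc_4 below 0.015 m and horizontal distance between socket_35 and disc_3 below 0.015 m and horizontal distance between socket_46 and disc_2 below 0.015 m and horizontal distance between socket_58 and disc_1 below 0.015 m)) and angle between each of socket_24, socket_35, socket_46, socket_58's own z axis and vertical below 0.12 rad and height (world z) of socket_24 between 0.01 and 0.019 m and linear speed of each of socket_24, socket_35, socket_46, socket_58 below 0.02 m/s and angular speed of each of socket_24, socket_35, socket_46, socket_58 below 0.3 rad/s and height (world z) of socket_35 between 0.01 and 0.019 m and height (world z) of socket_46 between 0.01 and 0.019 m and height (world z) of socket_58 between 0.01 and 0.019 m); the robot touches nothing.
It fails at once if the ratchet is shifted by more than 30 mm or tipped (distance of ratchet from where it was at the start of the episode above 0.03 m or angle between ratchet's own z axis and vertical above 0.5 rad).
It fails at once if the tape measure is shifted by more than 30 mm or tipped (distance of tape_measure from where it was at the start of the episode above 0.03 m or angle between tape_measure's own z axis and vertical above 0.5 rad).
It fails at once if the oil bottle is shifted by more than 30 mm or tipped (distance of oil_bottle from where it was at the start of the episode above 0.03 m or angle between oil_bottle's own z axis and vertical above 0.5 rad).
It also fails if it takes over 96 s, if anything falls off the work surface, if the arm or the gripper's body presses on something with over 40 N, if the wrist force passes 120 N, or if a joint passes its speed limit or range.

## Robot

A 6-joint arm with a two-finger parallel gripper is mounted at the origin on the work surface. World frame = base frame: x ahead of the robot, y to its left, z up, the work surface at z = 0. Lengths are in m, angles in rad, forces in N, time in s.
With the tool pointing down it reaches from about 0.25 to 0.775 m from the base axis. Payload 4 kg.
Tool frame: the origin (TCP) lies between the finger pads; the fingertips stand 14 mm ahead of it and the grasp point (between the pads) lies 5 mm behind it; z points along the fingers, y is the line along which they close (so a half turn about z gives the same grasp; the last joint's range is limited). The gripper opens to 94 mm and grips with 3 to 60 N. Pads are 16 mm wide; open, the fingers measure 119 mm over their backs; the gripper's body (75 mm by 177 mm) begins 78 mm behind the grasp point.
Start: joints at [1.18, 0.087, 1.371, -0, 1.684, -0.103], TCP at [0.156, 0.527, 0.196] pointing down, gripper open.
Joint ranges: [-3.1, 3.1], [-0.76, 2.03], [0.27, 2.55], [-1.08, 4.22], [0.17, 2.65], [-2.57, 2.57]. Speed limits (rad/s): [2.79, 2.79, 3.14, 3.14, 3.14, 3.14].

## Interface

Orientations are given as [roll, pitch, yaw] about the fixed x, y, z axes, in that order (R = Rz(yaw) Ry(pitch) Rx(roll)).
In Python, from bench import robot, snapshot gives the robot as it stands.
- The arm moves only by the tool carry_out, never from a script. Its argument "motion" is text: rows parted by semicolons, each of 4 numbers parted by spaces: the shift along the tool's x, y, z each as a share of 0.15 m, from -1 to 1, then the turn about the tool's z as a share of 180 degrees, from -1 to 1. A call has exactly 8 rows; each row is the pose to reach, as a shift and turn from the pose commanded when the call began, along the tool's axes at that moment, turning the shorter way round; what a row does not reach only later rows make up. A row lasts 1/10 s, in which the tool goes at most 50 mm and 8.59 degrees, less where a joint would pass 70% of its speed; a pose out of reach is approached as far as the arm can. A call with a number of a shift or a turn outside -1 to 1 is refused whole. A call with a gripper value outside its range is refused whole. "grip" is the opening, from -1 (shut) to 1 (fully open), set as the call begins (left out, the last holds). The fingers move at their own pace and stop on an object; the grip force is fixed at half the most. Time passes only in rows, so rows that repeat a pose let the fingers close, or fill a call up. It gives the time, the measured TCP pose, the force, the opening and the grip force at its end, in the units of the state.
- robot.get_obs(): the state, without advancing time (a new reading comes with each control period).
- snapshot(name): name is "scene" or "top" or "wrist"; returns a dict with "image" (480x640x3 uint8, red, green, blue), "fx", "fy", "cx", "cy" (pixels), "pose" (4x4, takes a point from camera to world coordinates); the wrist camera has in their place "hand_eye" (4x4, takes a point from camera to tool coordinates, whose origin is the TCP and whose axes are the flange's). Camera axes: x right, y up, looking along -z (the intrinsics and any distortion apply to the point x, -y, -z); pixel columns grow to the right and rows downward; lengths in m; the calibration is good to about 2 mm. A picture is of the moment at which its call begins: read the wrist's pose just before it. There is no depth.
- robot.close_job(): hands the job in; it is judged then, once.
The state is a dict: "time": time; "joint_positions": joint angles; "qvel": joint speeds; "joint_torque": joint torques, N m; "tool_pos": TCP position; "ee_rot": TCP orientation; "wrist_force": force on the tool from outside, world axes, zero at the start; "wrist_torque": the same for the moment, N m; "width": finger opening in m; "finger_force": force on a finger pad.
Only numpy, scipy, OpenCV 4.12 (cv2) and the standard library are available. Lean on these libraries where they do the work, as an engineer would, in place of code of your own. Each camera call takes 0.05 s, during which the arm holds its last target. There are 200 camera calls.

## Working session

There is one attempt and no reset: what is moved stays moved. The work goes in short steps, Python scripts to look and compute and a tool call to move; the robot and the scene stay as the last step left them, time stands still between calls to the robot, and variables do not carry over. Pictures are saved under pics/ and viewed, at most 14 in all, crops included, and the job is handed in when it is done.

Besides the shell and the picture viewer there is one more tool, called after ">>>" as name(argument=value, ...), one argument or row to a line, values as JSON. carry_out: Moves the arm, as the interface text tells. Shift numbers are shares of 0.15 m and turn numbers shares of 180 degrees, none past 1 either way. Its arguments: {"type":"object","properties":{"motion":{"type":"string"},"grip":{"type":"number"}},"required":["motion"]}

```bash
mkdir -p pics; ls
cat > h.py <<'E'
import numpy as np, cv2
from bench import robot, snapshot
def shot(n,f):
    s=snapshot(n); cv2.imwrite(f'pics/{f}.png',s['image'][:,:,::-1]); np.save(f'pics/{f}.npy',s,allow_pickle=True); return s
def ray(s,u,v,z,T=None):
    T=np.array(s['pose']) if T is None else T
    d=T[:3,:3]@np.array([(u-s['cx'])/s['fx'],-(v-s['cy'])/s['fy'],-1]); o=T[:3,3]
    return o+d*(z-o[2])/d[2]
E
python3 - <<'E'
from h import *
for n in('top','scene'):
    s=shot(n,n+'0'); print({k:v for k,v in s.items() if k!='image'})
o=robot.get_obs(); print(o)
E
```

```text
pics
{'fx': 569.559681295042, 'fy': 569.559681295042, 'cx': 319.4445494277674, 'cy': 244.63412859405958, 'pose': array([[-0.04705902,  0.97282637, -0.22670311,  0.29251191],
       [-0.99886676, -0.04421308,  0.01761793,  0.0346273 ],
       [ 0.00711595,  0.22727529,  0.97380455,  1.15852586],
       [ 0.        ,  0.        ,  0.        ,  1.        ]])}
{'fx': 482.08436871155766, 'fy': 482.08436871155766, 'cx': 322.2037169370762, 'cy': 240.35867994609626, 'pose': array([[ 0.55111173, -0.57825197,  0.60158169,  1.10046373],
       [ 0.83434999,  0.39195153, -0.38760043, -0.37067379],
       [-0.01166015,  0.71554082,  0.69847361,  0.71424633],
       [ 0.        ,  0.        ,  0.        ,  1.        ]])}
{'time': 0.1, 'joint_positions': array([ 1.17990163e+00,  8.78727825e-02,  1.37210002e+00,  7.71010001e-06,
        1.68358363e+00, -1.03109586e-01]), 'qvel': array([-0.00019741, -0.00012405, -0.0036696 , -0.0005629 , -0.00065007,
       -0.00012358]), 'joint_torque': array([ 2.48349548e-03, -3.41254485e+01, -3.03299940e+01,  7.20945792e-02,
        3.04303248e-02, -8.31328043e-05]), 'tool_pos': array([0.15591786, 0.52690603, 0.19492735]), 'ee_rot': array([-3.13964009e+00, -2.09747873e-04,  2.85380820e+00]), 'wrist_force': array([ 0.82013649,  1.12015059, -0.08250134]), 'wrist_torque': array([ 0.05952004, -0.04656779, -0.02330193]), 'finger_force': 0.0, 'width': 0.09361717112726009}
```

View pics/top0.png

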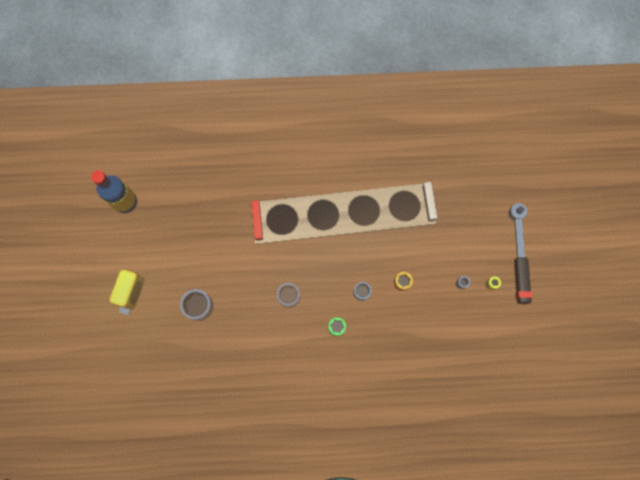

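View pics/scene0.png

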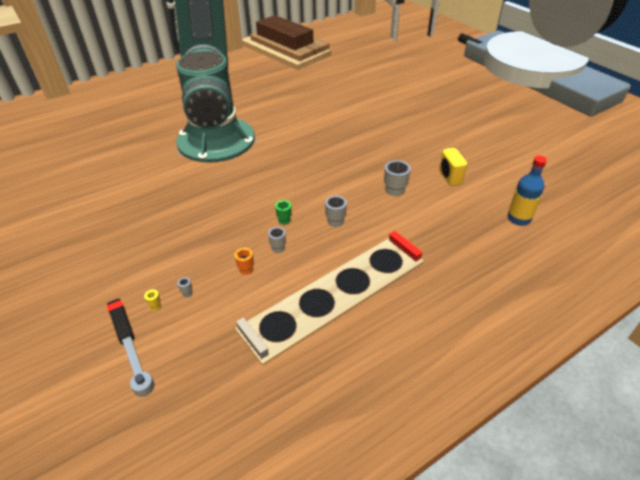

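The top view shows steel sockets at about (196,305) for 58, (288,295) for 46, (363,291) for 35 and (464,282) for 24. The look-alikes to leave are green (337,326), orange (404,281) and yellow (494,283). The red block is at (257,222), left of the disc row (282,219) to (405,206). The steel ones fit the description because they are uncoloured and differ in size; I'll confirm that with one enlarged crop.

```bash
cat > m.py <<'E'
from h import *
s=np.load('pics/top0.npy',allow_pickle=True).item(); im=s['image']
hsv=cv2.cvtColor(im,cv2.COLOR_RGB2HSV)
print('discs')
m=(hsv[:,:,2]<65).astype(np.uint8); m[:180]=0; m[240:]=0; m[:,:262]=0; m[:,425:]=0
for c in cv2.findContours(m,0,2)[0]:
    if cv2.contourArea(c)>200:
        (u,v),ax,_=cv2.fitEllipse(c); print(round(u,1),round(v,1),np.round(ax,1),ray(s,u,v,.014).round(4))
print('sockets')
for (u0,v0,D,h) in [(464,282,24,36),(363,291,35,46),(288,295,46,56),(196,305,58,66)]:
    r=22; p=hsv[v0-r:v0+r,u0-r:u0+r]
    m=((p[:,:,1]<105)).astype(np.uint8)
    if D==24: m[:,r+18:]=0
    c=max(cv2.findContours(m,0,1)[0],key=cv2.contourArea)
    (u,v),ax,_=cv2.fitEllipse(c); u+=u0-r; v+=v0-r
    P=ray(s,u,v,h/1e3); d=np.linalg.norm(P-s['pose'][:3,3])
    print(D,round(u,1),round(v,1),np.round(np.array(ax)*d/s['fx']*1e3,1),P.round(4))
E
python3 m.py
python3 -c "
from h import *
im=cv2.imread('pics/top0.png')[260:340,170:510]; cv2.imwrite('pics/c1.png',cv2.resize(im,None,fx=2.3,fy=2.3,interpolation=2))
"
```

```text
discs
sockets
24 463.1 281.8 [27.3 31. ] [ 0.4647 -0.2688  0.036 ]
35 362.2 290.5 [37.8 38.5] [ 0.4551 -0.0653  0.046 ]
46 287.8 294.2 [48.1 49.4] [0.453  0.0809 0.056 ]
58 195.7 304.3 [62.5 66.6] [0.4401 0.2578 0.066 ]
```

View pics/c1.png

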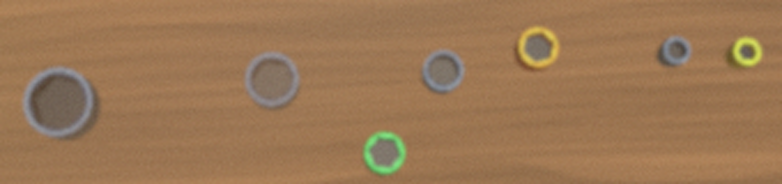

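The crop confirms four grey-steel rings of increasing size. The coloured ones are the decoys. Next I'll tighten the fits and measure the discs.

```bash
cat > m.py <<'E'
from h import *
s=np.load('pics/top0.npy',allow_pickle=True).item(); im=s['image'].astype(int)
g=im.sum(2)/3
print('px',im[219,282],im[219,300+3],im[305,183],im[305,196],im[330,250])
m=(g<85).astype(np.uint8); m[:180]=0; m[240:]=0; m[:,:264]=0; m[:,424:]=0
D=[]
for c in cv2.findContours(m,0,2)[0]:
    if cv2.contourArea(c)>200:
        (u,v),ax,_=cv2.fitEllipse(c); P=ray(s,u,v,.014); D.append(P); print(round(u,1),round(v,1),(np.array(ax)*1.14/s['fx']*1e3).round(1),P.round(4))
D=sorted(D,key=lambda p:-p[1]); print('gaps',[np.linalg.norm(a-b).round(4) for a,b in zip(D,D[1:])])
for (u0,v0,d,h) in [(464,282,24,36),(363,291,35,46),(288,295,46,56),(196,305,58,66)]:
    r=22; p=im[v0-r:v0+r,u0-r:u0+r]
    m=(p[:,:,2]>p[:,:,0]-5).astype(np.uint8)
    if d==24: m[:,r+18:]=0
    c=max(cv2.findContours(m,0,1)[0],key=len)
    (u,v),ax,_=cv2.fitEllipse(cv2.convexHull(c)); u+=u0-r; v+=v0-r
    P=ray(s,u,v,h/1e3); q=np.linalg.norm(P-s['pose'][:3,3])
    print(d,round(u,1),round(v,1),np.round(np.array(ax)*q/s['fx']*1e3,1),P.round(4))
w=(g>0)
E
python3 m.py
```

```text
px [75 64 52] [177 158 130] [103  90  88] [112  98  85] [152 114  80]
281.6 219.0 [56.4 58.7] [0.6173 0.0901 0.014 ]
322.6 214.3 [54.9 58.4] [0.6237 0.0042 0.014 ]
363.4 209.6 [53.3 57.9] [ 0.6301 -0.0817  0.014 ]
404.1 205.2 [53.  57.9] [ 0.6357 -0.1677  0.014 ]
gaps [np.float64(0.086), np.float64(0.0862), np.float64(0.0862)]
24 463.4 281.8 [22.1 23.3] [ 0.4646 -0.2693  0.036 ]
35 362.2 290.8 [31.4 33.3] [ 0.4543 -0.0653  0.046 ]Traceback (most recent call last):
  File "m.py", line 16, in <module>
    (u,v),ax,_=cv2.fitEllipse(cv2.convexHull(c)); u+=u0-r; v+=v0-r
               ~~~~~~~~~~~~~~^^^^^^^^^^^^^^^^^^^
cv2.error: OpenCV(4.12.0) /io/opencv/modules/imgproc/src/shapedescr.cpp:361: error: (-201:Incorrect size of input array) There should be at least 5 points to fit the ellipse in function 'fitEllipseNoDirect'
```

>>> carry_out(
  motion="-0.25 -0.1 0 0.047; -0.5 -0.2 0 0.094; -0.75 -0.4 0 0.141; -1 -0.5 0 0.188; -1 -0.5 0 0.235; -1 -0.5 0 0.282; -1 -0.5 0 0.329; -1 -0.5 0 0.376",
  grip=1,
)

```text
time: 0.9
tool_pos: [0.2786, 0.4124, 0.1954]
ee_rot: [-3.141, 0.001, 1.666]
wrist_force: [0.3, -0.1, -0.9]
width: 0.0941
finger_force: 0.0
```

>>> carry_out(
  motion="-0.2 0.2 0 0.01; -0.4 0.4 0 0.02; -0.6 0.6 0 0.0325; -0.8 0.8 0 0.0325; -1 0.96 0 0.0325; -1 0.96 0 0.0325; -1 0.96 0 0.0325; -1 0.96 0 0.0325",
)

```text
time: 1.7
tool_pos: [0.4364, 0.2788, 0.1957]
ee_rot: [-3.141, -0.0, 1.571]
wrist_force: [-0.6, 0.4, -0.4]
width: 0.0943
finger_force: 0.0
```

```bash
cat >> h.py <<'E'
def wrist(f):
    from scipy.spatial.transform import Rotation as R
    o=robot.get_obs(); s=shot('wrist',f); T=np.eye(4); T[:3,:3]=R.from_euler('xyz',o['ee_rot']).as_matrix(); T[:3,3]=o['tool_pos']
    s['pose']=T@s['hand_eye']; np.save(f'pics/{f}.npy',s,allow_pickle=True); return s,o
def proj(s,P):
    q=np.linalg.inv(s['pose'])@np.append(P,1); return s['cx']-s['fx']*q[0]/q[2], s['cy']+s['fy']*q[1]/q[2]
E
python3 - <<'E'
from h import *
s,o=wrist('w1'); print(o['tool_pos'],o['ee_rot'],o['joint_positions']); print({k:v for k,v in s.items() if k!='image'})
print(proj(s,[.44,.258,.066]))
E
```

```text
[0.43640573 0.2788383  0.1957038 ] [-3.14068141e+00 -2.54363653e-04  1.57126310e+00] [4.58611002e-01 1.60731371e-02 1.44566681e+00 6.34983432e-04
 1.68055746e+00 4.58213447e-01]
{'fx': 346.13874995741816, 'fy': 346.13874995741816, 'cx': 316.03847276959937, 'cy': 238.77574021037057, 'hand_eye': array([[ 9.70603251e-04,  9.60885520e-01,  2.76944175e-01,
         8.09851463e-02],
       [ 9.99999514e-01, -9.79960530e-04, -1.04616379e-04,
         8.32993915e-04],
       [ 1.70869997e-04,  2.76944142e-01, -9.60886004e-01,
        -1.88968507e-01],
       [ 0.00000000e+00,  0.00000000e+00,  0.00000000e+00,
         1.00000000e+00]]), 'pose': array([[ 9.99998381e-01, -1.68087302e-03,  6.41831057e-04,
         4.37373144e-01],
       [ 1.43765138e-03,  9.60955253e-01,  2.76700081e-01,
         3.59775839e-01],
       [-1.08186863e-03, -2.76698710e-01,  9.60956114e-01,
         3.84692062e-01],
       [ 0.00000000e+00,  0.00000000e+00,  0.00000000e+00,
         1.00000000e+00]])}
(np.float64(318.962891890895), np.float64(248.73810510212357))
```

View pics/w1.png

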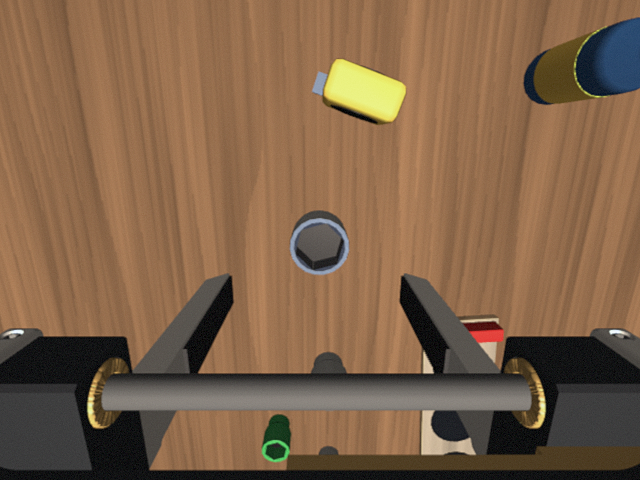

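The wrist view agrees: the 58 mm rim is centred at (319,247), and the prediction was (319,249). I'll descend on it.

>>> carry_out(
  motion="-0.139 0.024 0 0; -0.139 0.024 0.2 0; -0.139 0.024 0.4 0; -0.139 0.024 0.6 0; -0.139 0.024 0.8 0; -0.139 0.024 0.9 0; -0.139 0.024 1 0; -0.139 0.024 1 0",
)

```text
time: 2.55
tool_pos: [0.438, 0.2577, 0.0435]
ee_rot: [-3.137, 0.002, 1.573]
wrist_force: [-0.1, 0.2, -0.3]
width: 0.0938
finger_force: 0.0
```

>>> carry_out(
  motion="0 0 0 0; 0 0 0 0; 0 0 0 0; 0 0 0 0; 0 0 0 0; 0 0 0 0; 0 0 0 0; 0 0 0 0",
  grip=-1,
)

```text
time: 3.35
tool_pos: [0.4399, 0.2577, 0.0466]
ee_rot: [-3.14, -0.0, 1.57]
wrist_force: [-4.3, -0.5, 4.9]
width: 0.0578
finger_force: 30.0
```

>>> carry_out(
  motion="0 0 -0.2 0; 0 0 -0.45 0; 0 0 -0.67 0; -0.2 0.1 -0.67 0; -0.4 0.2 -0.67 0; -0.6 0.3 -0.67 0; -0.8 0.4 -0.67 0; -1 0.5 -0.67 0",
)

```text
time: 4.15
tool_pos: [0.5155, 0.1057, 0.1443]
ee_rot: [-3.139, 0.001, 1.57]
wrist_force: [0.6, 0.0, -6.0]
width: 0.0577
finger_force: 30.0
```

>>> carry_out(
  motion="-0.2 0.1 0 0; -0.4 0.2 0 0; -0.6 0.3 0 0; -0.75 0.35 0 0; -0.9 0.4 0 0; -0.97 0.44 0 0; -1 0.46 0 0; -1 0.46 0 0",
)

```text
time: 4.95
tool_pos: [0.5846, -0.0426, 0.1454]
ee_rot: [-3.14, -0.001, 1.57]
wrist_force: [-0.4, -0.0, -5.9]
width: 0.0575
finger_force: 30.0
```

>>> carry_out(
  motion="-0.2 0.1 0 0; -0.4 0.2 0 0; -0.6 0.3 0 0; -0.75 0.34 0 0; -0.84 0.345 0 0; -0.84 0.345 0 0; -0.84 0.345 0 0; -0.84 0.345 0 0",
)

```text
time: 5.75
tool_pos: [0.6361, -0.1668, 0.1467]
ee_rot: [-3.142, -0.001, 1.572]
wrist_force: [0.8, 0.1, -5.1]
width: 0.0576
finger_force: 30.0
```

>>> carry_out(
  motion="0 0 0.15 0; 0 0 0.3 0; 0 0 0.43 0; 0 0 0.5 0; 0 0 0.54 0; 0 0 0.56 0; 0 0 0.57 0; 0 0 0.57 0",
)

```text
time: 6.55
tool_pos: [0.6371, -0.1687, 0.0623]
ee_rot: [3.139, 0.001, 1.571]
wrist_force: [0.2, 1.0, -5.1]
width: 0.0578
finger_force: 30.0
```

>>> carry_out(
  motion="0 0 0 0; 0 0 0 0; 0 0 0 0; 0 0 0 0; 0 0 0 0; 0 0 0 0; 0 0 0 0; 0 0 0 0",
  grip=1,
)

```text
time: 7.35
tool_pos: [0.6363, -0.1686, 0.0608]
ee_rot: [-3.141, -0.0, 1.57]
wrist_force: [0.4, -0.0, 0.2]
width: 0.0941
finger_force: 0.0
```

>>> carry_out(
  motion="0 0 -0.2 0; 0 0 -0.45 0; 0 0 -0.67 0; 0.2 -0.15 -0.67 0; 0.4 -0.3 -0.67 0; 0.6 -0.45 -0.67 0; 0.75 -0.55 -0.67 0; 0.8 -0.6 -0.67 0",
)

```text
time: 8.15
tool_pos: [0.5453, -0.0467, 0.1619]
ee_rot: [3.141, -0.0, 1.573]
wrist_force: [0.7, 0.5, -0.2]
width: 0.0941
finger_force: 0.0
```

>>> carry_out(
  motion="0.2 -0.15 0 0; 0.4 -0.3 0 0; 0.6 -0.45 0 0; 0.75 -0.55 0 0; 0.86 -0.62 0 0; 0.86 -0.62 0 0; 0.86 -0.62 0 0; 0.86 -0.62 0 0",
)

```text
time: 8.95
tool_pos: [0.4542, 0.0795, 0.1614]
ee_rot: [3.141, 0.001, 1.569]
wrist_force: [-0.3, 0.4, -0.1]
width: 0.094
finger_force: 0.0
```

Run:
```python
from h import *
s,o=wrist('w2'); print(o['tool_pos'],o['ee_rot'])
print(proj(s,[.4528,.081,.056]))
t=shot('top','top1'); cv2.imwrite('pics/t1c.png',cv2.resize(t['image'][170:330,170:530,::-1],None,fx=2.2,fy=2.2))
```

```text
[0.45419127 0.07948824 0.1614286 ] [3.14134642e+00 5.11983750e-04 1.56927551e+00]
(np.float64(313.450541252035), np.float64(232.85328432997449))
```

View pics/w2.png

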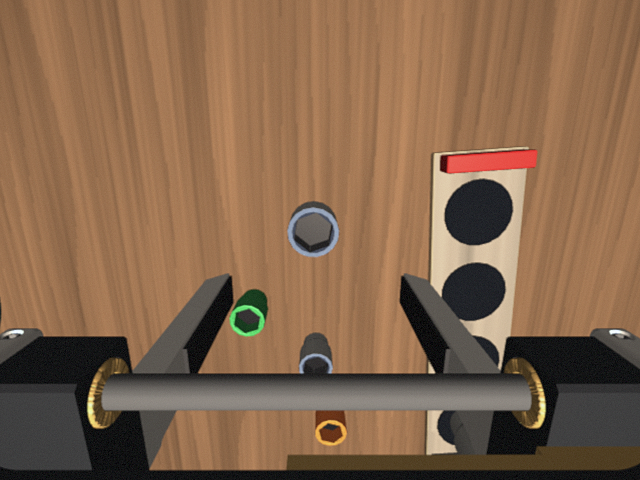

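>>> carry_out(
  motion="0.013 -0.01 0.1 0; 0.013 -0.01 0.3 0; 0.013 -0.01 0.5 0; 0.013 -0.01 0.65 0; 0.013 -0.01 0.77 0; 0.013 -0.01 0.83 0; 0.013 -0.01 0.83 0; 0.013 -0.01 0.83 0",
)

```text
time: 9.85
tool_pos: [0.4527, 0.0822, 0.0377]
ee_rot: [3.14, -0.0, 1.57]
wrist_force: [0.1, 0.2, 0.7]
width: 0.0938
finger_force: 0.0
```

>>> carry_out(
  motion="0 0 0 0; 0 0 0 0; 0 0 0 0; 0 0 0 0; 0 0 0 0; 0 0 0 0; 0 0 0 0; 0 0 0 0",
  grip=-1,
)

```text
time: 10.65
tool_pos: [0.4518, 0.0824, 0.037]
ee_rot: [-3.141, -0.0, 1.57]
wrist_force: [-0.9, -0.5, 1.4]
width: 0.0446
finger_force: 30.0
```

>>> carry_out(
  motion="0 0 -0.2 0; 0 0 -0.4 0; 0 0 -0.6 0; -0.15 0.16 -0.6 0; -0.3 0.33 -0.6 0; -0.45 0.5 -0.6 0; -0.58 0.63 -0.6 0; -0.65 0.7 -0.6 0",
)

```text
time: 11.45
tool_pos: [0.5575, -0.0167, 0.1255]
ee_rot: [-3.14, 0.0, 1.569]
wrist_force: [-0.8, 0.4, -2.9]
width: 0.0445
finger_force: 30.0
```

>>> carry_out(
  motion="-0.15 0.17 0 0; -0.3 0.33 0 0; -0.4 0.44 0 0; -0.44 0.484 0 0; -0.44 0.484 0 0; -0.44 0.484 0 0; -0.44 0.484 0 0; -0.44 0.484 0 0",
)

```text
time: 12.25
tool_pos: [0.6289, -0.0802, 0.1273]
ee_rot: [3.142, -0.0, 1.571]
wrist_force: [0.4, -1.2, -3.0]
width: 0.0442
finger_force: 30.0
```

Run:
```python
from h import *
print(robot.get_obs()['tool_pos'])
s=shot('scene','sc1'); t=snapshot('wrist')['image']
a=cv2.resize(s['image'][170:390,180:440],None,fx=2,fy=2); b=cv2.resize(t[140:480,180:460],(362,440))
cv2.imwrite('pics/sc1c.png',np.hstack([a[:,60:480],b])[:,:,::-1])
```

```text
[ 0.62892467 -0.08018517  0.1273034 ]
```

View pics/sc1c.png

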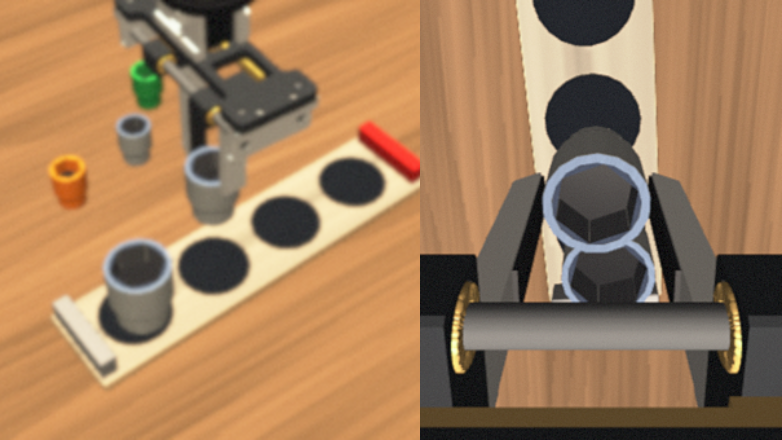

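Run:
```python
from h import *
s,o=wrist('w3'); print(o['tool_pos'],o['wrist_torque']); print(ray(s,316.9,296,.146), proj(s,o['tool_pos']+[0,0,.019]))
im=cv2.imread('pics/w3.png')[180:400,220:420]; cv2.imwrite('pics/w3c.png',cv2.resize(im,None,fx=2.6,fy=2.6,interpolation=2))
```

```text
[ 0.6291866  -0.08050804  0.12737654] [-0.06473429  0.03164706 -0.02837734]
[ 0.63052514 -0.08064707  0.146     ] (np.float64(314.40801963347116), np.float64(296.0656647583028))
```

View pics/w3c.png

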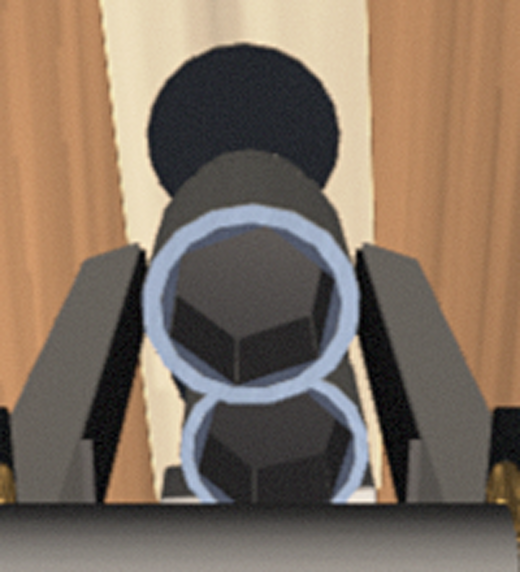

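The crop shows the 46 mm socket upright and centred between the pads. I'll lower it.

>>> carry_out(
  motion="-0.008 0.006 0.15 0; -0.008 0.006 0.28 0; -0.008 0.006 0.38 0; -0.008 0.006 0.45 0; -0.008 0.006 0.49 0; -0.008 0.006 0.505 0; -0.008 0.006 0.507 0; -0.008 0.006 0.507 0",
)

```text
time: 13.2
tool_pos: [0.6311, -0.0825, 0.0519]
ee_rot: [3.14, 0.0, 1.57]
wrist_force: [0.3, 0.2, -3.8]
width: 0.0445
finger_force: 30.0
```

>>> carry_out(
  motion="0 0 0 0; 0 0 0 0; 0 0 0 0; 0 0 0 0; 0 0 0 0; 0 0 0 0; 0 0 0 0; 0 0 0 0",
  grip=1,
)

```text
time: 14.0
tool_pos: [0.6304, -0.0823, 0.0509]
ee_rot: [-3.142, -0.0, 1.57]
wrist_force: [-0.8, 0.0, -0.7]
width: 0.0941
finger_force: 0.0
```

>>> carry_out(
  motion="0 0 -0.2 0; 0 0 -0.4 0; 0 0 -0.6 0; 0 -0.2 -0.6 0; 0 -0.4 -0.6 0; 0 -0.6 -0.6 0; 0 -0.8 -0.6 0; 0 -0.9 -0.6 0",
)

```text
time: 14.8
tool_pos: [0.4934, -0.0821, 0.1411]
ee_rot: [-3.141, -0.0, 1.57]
wrist_force: [0.9, 0.3, 0.3]
width: 0.0937
finger_force: 0.0
```

>>> carry_out(
  motion="0.06 -0.15 0 0; 0.11 -0.27 0 0; 0.11 -0.27 0 0; 0.11 -0.27 0 0; 0.11 -0.27 0 0; 0.11 -0.27 0 0; 0.11 -0.27 0 0; 0.11 -0.27 0 0",
)

```text
time: 15.6
tool_pos: [0.4552, -0.0659, 0.1407]
ee_rot: [-3.141, -0.0, 1.57]
wrist_force: [-0.2, -0.3, 0.5]
width: 0.0937
finger_force: 0.0
```

Run:
```python
from h import *
s,o=wrist('w4'); print(o['tool_pos'],o['ee_rot'])
print(proj(s,[.4545,-.0653,.046]))
```

```text
[ 0.45517776 -0.06593066  0.14070165] [-3.14121985e+00 -1.87408482e-04  1.57037698e+00]
(np.float64(314.2713197472074), np.float64(237.2112803286918))
```

View pics/w4.png

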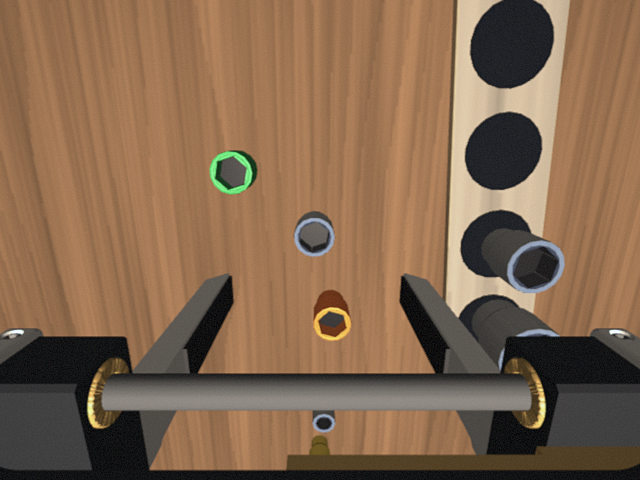

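The 35 mm steel rim is at (314,237), matching the prediction. Orange is at (331,322) and green at (233,172), both clear of the fingers.

>>> carry_out(
  motion="0.004 -0.005 0.1 0; 0.004 -0.005 0.3 0; 0.004 -0.005 0.5 0; 0.004 -0.005 0.62 0; 0.004 -0.005 0.7 0; 0.004 -0.005 0.738 0; 0.004 -0.005 0.738 0; 0.004 -0.005 0.738 0",
)

```text
time: 16.45
tool_pos: [0.455, -0.0654, 0.0312]
ee_rot: [3.14, 0.0, 1.57]
wrist_force: [0.4, -0.5, -0.9]
width: 0.094
finger_force: 0.0
```

>>> carry_out(
  motion="0 0 0 0; 0 0 0 0; 0 0 0 0; 0 0 0 0; 0 0 0 0; 0 0 0 0; 0 0 0 0; 0 0 0 0",
  grip=-1,
)

```text
time: 17.25
tool_pos: [0.4539, -0.0652, 0.0302]
ee_rot: [-3.141, -0.0, 1.571]
wrist_force: [-0.7, -0.2, 0.5]
width: 0.0343
finger_force: 30.0
```

>>> carry_out(
  motion="0 0 -0.2 0; 0 0 -0.4 0; 0 0 -0.56 0; 0.08 0.2 -0.56 0; 0.16 0.4 -0.56 0; 0.24 0.6 -0.56 0; 0.32 0.75 -0.56 0; 0.36 0.85 -0.56 0",
)

```text
time: 18.05
tool_pos: [0.5826, -0.0101, 0.113]
ee_rot: [-3.14, -0.001, 1.571]
wrist_force: [0.9, -0.1, -2.1]
width: 0.0339
finger_force: 30.0
```

>>> carry_out(
  motion="0.05 0.14 0 0; 0.103 0.278 0 0; 0.103 0.278 0 0; 0.103 0.278 0 0; 0.103 0.278 0 0; 0.103 0.278 0 0; 0.103 0.278 0 0; 0.103 0.278 0 0",
)

```text
time: 18.85
tool_pos: [0.6231, 0.004, 0.1145]
ee_rot: [3.141, 0.0, 1.57]
wrist_force: [0.1, 0.9, -2.2]
width: 0.034
finger_force: 30.0
```

>>> carry_out(
  motion="0 0.004 0.15 0; 0 0.004 0.28 0; 0 0.004 0.38 0; 0 0.004 0.43 0; 0 0.004 0.45 0; 0 0.004 0.46 0; 0 0.004 0.463 0; 0 0.004 0.463 0",
)

```text
time: 19.65
tool_pos: [0.6246, 0.0042, 0.0457]
ee_rot: [3.14, 0.0, 1.57]
wrist_force: [0.6, -0.3, -1.7]
width: 0.034
finger_force: 30.0
```

>>> carry_out(
  motion="0 0 0 0; 0 0 0 0; 0 0 0 0; 0 0 0 0; 0 0 0 0; 0 0 0 0; 0 0 0 0; 0 0 0 0",
  grip=1,
)

```text
time: 20.45
tool_pos: [0.6239, 0.0042, 0.0447]
ee_rot: [-3.142, -0.0, 1.57]
wrist_force: [-0.3, -0.4, -0.5]
width: 0.0926
finger_force: 0.0
```

>>> carry_out(
  motion="0 0 -0.2 0; 0 0 -0.45 0; 0 0 -0.65 0; -0.15 -0.1 -0.65 0; -0.35 -0.2 -0.65 0; -0.55 -0.35 -0.65 0; -0.75 -0.45 -0.65 0; -0.9 -0.55 -0.65 0",
)

```text
time: 21.25
tool_pos: [0.5405, -0.1323, 0.1424]
ee_rot: [3.141, 0.0, 1.57]
wrist_force: [-0.3, 0.0, 0.1]
width: 0.0937
finger_force: 0.0
```

>>> carry_out(
  motion="-0.2 -0.12 0 0; -0.4 -0.24 0 0; -0.6 -0.36 0 0; -0.8 -0.47 0 0; -0.92 -0.51 0 0; -0.92 -0.51 0 0; -0.92 -0.51 0 0; -0.92 -0.51 0 0",
)

```text
time: 22.05
tool_pos: [0.4654, -0.2677, 0.1422]
ee_rot: [3.141, -0.001, 1.572]
wrist_force: [0.4, 0.5, -0.5]
width: 0.0942
finger_force: 0.0
```

Run:
```python
from h import *
s,o=wrist('w5'); print(o['tool_pos'],o['ee_rot'])
print(proj(s,[.4646,-.269,.036]))
```

```text
[ 0.4653557  -0.26769941  0.142247  ] [ 3.14133502e+00 -6.65607181e-04  1.57165287e+00]
(np.float64(314.1785558910225), np.float64(235.8114840806258))
```

View pics/w5.png

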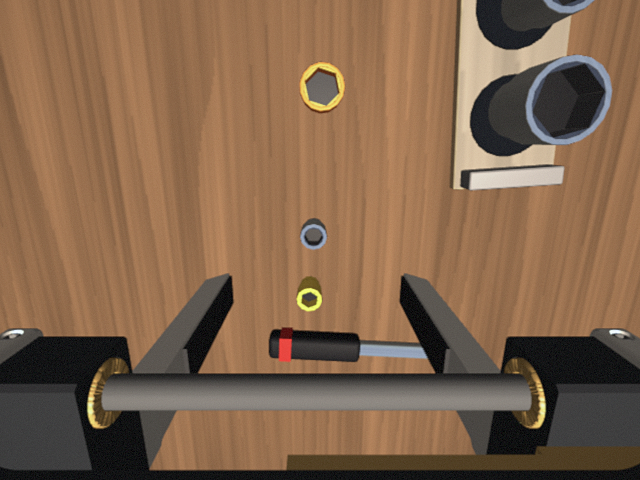

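The 24 mm steel rim is at (313,236), matching the prediction. The yellow decoy (309,299) and the ratchet (320,346) are clear of the fingers.

>>> carry_out(
  motion="-0.008 -0.005 0.1 0; -0.008 -0.005 0.3 0; -0.008 -0.005 0.5 0; -0.008 -0.005 0.65 0; -0.008 -0.005 0.76 0; -0.008 -0.005 0.8 0; -0.008 -0.005 0.808 0; -0.008 -0.005 0.808 0",
)

```text
time: 22.9
tool_pos: [0.4645, -0.2699, 0.0214]
ee_rot: [3.141, 0.0, 1.571]
wrist_force: [0.3, 0.5, 0.8]
width: 0.094
finger_force: 0.0
```

>>> carry_out(
  motion="0 0 0 0; 0 0 0 0; 0 0 0 0; 0 0 0 0; 0 0 0 0; 0 0 0 0; 0 0 0 0; 0 0 0 0",
  grip=-1,
)

```text
time: 23.7
tool_pos: [0.4641, -0.2699, 0.021]
ee_rot: [-3.142, -0.0, 1.57]
wrist_force: [-0.8, -0.1, -0.4]
width: 0.0332
finger_force: 0.0
```

>>> carry_out(
  motion="0 0 -0.2 0; 0 0 -0.45 0; 0 0 -0.67 0; 0.1 0.05 -0.67 0; 0.25 0.1 -0.67 0; 0.4 0.17 -0.67 0; 0.6 0.25 -0.67 0; 0.8 0.33 -0.67 0",
)

```text
time: 24.5
tool_pos: [0.514, -0.1491, 0.1216]
ee_rot: [3.141, -0.0, 1.57]
wrist_force: [-0.6, 0.2, 0.5]
width: 0.0008
finger_force: 0.0
```

>>> carry_out(
  motion="0.2 0.08 0 0; 0.4 0.16 0 0; 0.6 0.24 0 0; 0.75 0.32 0 0; 0.85 0.36 0 0; 0.9 0.38 0 0; 0.9 0.38 0 0; 0.9 0.38 0 0",
)

```text
time: 25.3
tool_pos: [0.5704, -0.0158, 0.1215]
ee_rot: [-3.141, 0.001, 1.57]
wrist_force: [0.6, 0.0, -0.5]
width: 0.0005
finger_force: 0.0
```

>>> carry_out(
  motion="0.2 0.08 0 0; 0.4 0.16 0 0; 0.6 0.24 0 0; 0.694 0.308 0 0; 0.694 0.308 0 0; 0.694 0.308 0 0; 0.694 0.308 0 0; 0.694 0.308 0 0",
)

```text
time: 26.1
tool_pos: [0.6166, 0.0877, 0.1218]
ee_rot: [-3.142, 0.0, 1.569]
wrist_force: [0.3, 0.2, 0.1]
width: 0.0002
finger_force: 0.0
```

The fingers hadn't finished closing before the lift, so the 24 mm socket stayed behind. I'll go back and look.

>>> carry_out(
  motion="-0.2 -0.08 0 0; -0.4 -0.16 0 0; -0.6 -0.25 0 0; -0.8 -0.34 0 0; -1 -0.42 0 0; -1 -0.42 0 0; -1 -0.42 0 0; -1 -0.42 0 0",
  grip=1,
)

```text
time: 26.9
tool_pos: [0.5541, -0.0604, 0.1217]
ee_rot: [3.141, -0.001, 1.571]
wrist_force: [1.1, 0.1, 0.4]
width: 0.0613
finger_force: 0.0
```

>>> carry_out(
  motion="-0.2 -0.08 0 0; -0.4 -0.16 0 0; -0.6 -0.25 0 0; -0.8 -0.34 0 0; -1 -0.42 0 0; -1 -0.42 0 0; -1 -0.42 0 0; -1 -0.42 0 0",
)

```text
time: 27.7
tool_pos: [0.4915, -0.2095, 0.1215]
ee_rot: [3.141, -0.001, 1.572]
wrist_force: [-1.0, 0.2, 0.7]
width: 0.0942
finger_force: 0.0
```

>>> carry_out(
  motion="-0.2 -0.08 -0.05 0; -0.38 -0.17 -0.12 0; -0.38 -0.17 -0.13 0; -0.38 -0.17 -0.13 0; -0.38 -0.17 -0.13 0; -0.38 -0.17 -0.13 0; -0.38 -0.17 -0.13 0; -0.38 -0.17 -0.13 0",
)

```text
time: 28.5
tool_pos: [0.4655, -0.2672, 0.1408]
ee_rot: [-3.141, -0.0, 1.571]
wrist_force: [0.2, 0.9, -0.2]
width: 0.0938
finger_force: 0.0
```

Run:
```python
from h import *
s,o=wrist('w6'); print(o['tool_pos'],o['ee_rot'])
print(proj(s,[.4646,-.269,.036]))
```

```text
[ 0.4654718  -0.26722115  0.14076828] [-3.14125415e+00 -4.71224797e-04  1.57138911e+00]
(np.float64(314.1096240819003), np.float64(236.76114672379572))
```

View pics/w6.png

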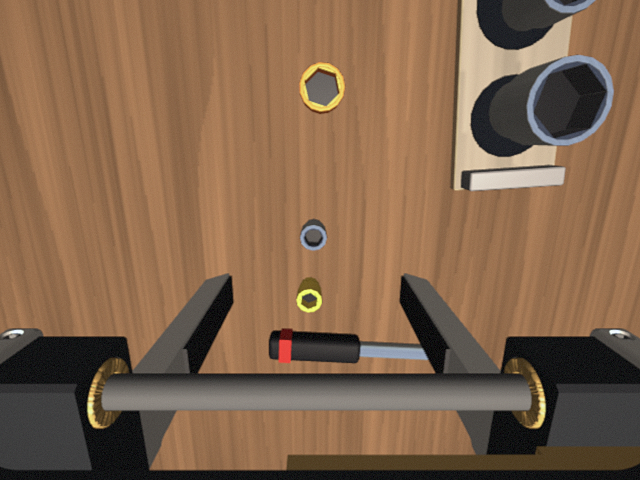

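The socket hasn't moved: its rim is at (313,237), as predicted. I'll descend again and give the fingers longer to close.

>>> carry_out(
  motion="-0.012 -0.006 0.1 0; -0.012 -0.006 0.3 0; -0.012 -0.006 0.5 0; -0.012 -0.006 0.65 0; -0.012 -0.006 0.75 0; -0.012 -0.006 0.79 0; -0.012 -0.006 0.8 0; -0.012 -0.006 0.8 0",
)

```text
time: 29.35
tool_pos: [0.4646, -0.2699, 0.0213]
ee_rot: [3.141, 0.0, 1.57]
wrist_force: [0.6, -0.5, 0.6]
width: 0.094
finger_force: 0.0
```

>>> carry_out(
  motion="0 0 0 0; 0 0 0 0; 0 0 0 0; 0 0 0 0; 0 0 0 0; 0 0 0 0; 0 0 0 0; 0 0 0 0",
  grip=-1,
)

```text
time: 30.15
tool_pos: [0.4644, -0.2696, 0.021]
ee_rot: [-3.142, -0.0, 1.57]
wrist_force: [0.0, -0.4, -0.5]
width: 0.0334
finger_force: 0.0
```

>>> carry_out(
  motion="0 0 0 0; 0 0 0 0; 0 0 0 0; 0 0 0 0; 0 0 0 0; 0 0 -0.2 0; 0 0 -0.4 0; 0 0 -0.67 0",
)

```text
time: 30.95
tool_pos: [0.4632, -0.2687, 0.1205]
ee_rot: [-3.138, -0.003, 1.57]
wrist_force: [0.1, -0.2, -0.7]
width: 0.0223
finger_force: 30.0
```

>>> carry_out(
  motion="0.2 0.08 0 0; 0.4 0.16 0 0; 0.6 0.25 0 0; 0.8 0.34 0 0; 1 0.42 0 0; 1 0.42 0 0; 1 0.42 0 0; 1 0.42 0 0",
)

```text
time: 31.75
tool_pos: [0.5272, -0.1204, 0.1214]
ee_rot: [-3.141, 0.0, 1.57]
wrist_force: [0.7, 0.2, -0.9]
width: 0.0223
finger_force: 30.0
```

>>> carry_out(
  motion="0.2 0.08 0 0; 0.4 0.16 0 0; 0.6 0.25 0 0; 0.8 0.34 0 0; 1 0.42 0 0; 1 0.42 0 0; 1 0.42 0 0; 1 0.42 0 0",
)

```text
time: 32.55
tool_pos: [0.5902, 0.0286, 0.1215]
ee_rot: [-3.141, 0.001, 1.569]
wrist_force: [0.6, -0.2, -0.6]
width: 0.0226
finger_force: 30.0
```

>>> carry_out(
  motion="0.2 0.1 0 0; 0.397 0.18 0 0; 0.397 0.18 0 0; 0.397 0.18 0 0; 0.397 0.18 0 0; 0.397 0.18 0 0; 0.397 0.18 0 0; 0.397 0.18 0 0",
)

```text
time: 33.35
tool_pos: [0.6174, 0.0892, 0.1217]
ee_rot: [3.141, -0.0, 1.57]
wrist_force: [0.4, -0.4, -0.2]
width: 0.0223
finger_force: 30.0
```

>>> carry_out(
  motion="0.005 0 0.15 0; 0.005 0 0.3 0; 0.005 0 0.43 0; 0.005 0 0.51 0; 0.005 0 0.55 0; 0.005 0 0.565 0; 0.005 0 0.571 0; 0.005 0 0.571 0",
)

```text
time: 34.15
tool_pos: [0.6183, 0.0906, 0.037]
ee_rot: [3.14, -0.0, 1.57]
wrist_force: [0.8, -1.0, -0.1]
width: 0.0222
finger_force: 30.0
```

>>> carry_out(
  motion="0 0 0 0; 0 0 0 0; 0 0 0 0; 0 0 0 0; 0 0 0 0; 0 0 0 0; 0 0 0 0; 0 0 0 0",
  grip=1,
)

```text
time: 34.95
tool_pos: [0.6175, 0.0906, 0.0359]
ee_rot: [-3.142, -0.0, 1.57]
wrist_force: [-1.4, 1.0, 0.0]
width: 0.0831
finger_force: 0.0
```

>>> carry_out(
  motion="0 0 -0.2 0; 0 0 -0.45 0; 0 0 -0.7 0; 0 -0.2 -0.7 0; 0 -0.4 -0.7 0; 0 -0.6 -0.7 0; 0 -0.8 -0.7 0; 0 -1 -0.7 0",
)

```text
time: 35.75
tool_pos: [0.4663, 0.0906, 0.1409]
ee_rot: [3.141, -0.0, 1.57]
wrist_force: [0.3, -0.6, 0.3]
width: 0.0942
finger_force: 0.0
```

>>> carry_out(
  motion="0.2 0 0 0; 0.4 -0.1 0 0; 0.6 -0.2 0 0; 0.8 -0.3 0 0; 0.9 -0.4 0 0; 0.9 -0.5 0 0; 0.9 -0.5 0 0; 0.9 -0.5 0 0",
)

```text
time: 36.55
tool_pos: [0.3929, 0.2257, 0.1412]
ee_rot: [3.14, -0.0, 1.571]
wrist_force: [-0.9, 0.1, 0.6]
width: 0.0945
finger_force: 0.0
```

Run:
```python
from h import *
t=shot('top','top2'); s=shot('scene','sc2')
a=cv2.resize(t['image'][170:250,240:450],None,fx=3.7,fy=3.7); b=cv2.resize(s['image'][200:370,220:440],None,fx=1.6,fy=1.6)
c=np.zeros((a.shape[0]+b.shape[0],a.shape[1],3),np.uint8); c[:a.shape[0]]=a; c[a.shape[0]:,:b.shape[1]]=b; cv2.imwrite('pics/f.png',c[:,:,::-1]); print(c.shape)
for n,P in dict(a=(.6173,.0901,.05),b=(.6237,.0042,.06),c=(.6301,-.0817,.07),d=(.6357,-.1677,.08)).items():
    u,v=proj(t,P); print(n,((u-240)*3.7).round(),((v-170)*3.7).round())
```

```text
(568, 777, 3)
a 150.0 164.0
b 307.0 140.0
c 465.0 117.0
d 626.0 94.0
```

View pics/f.png

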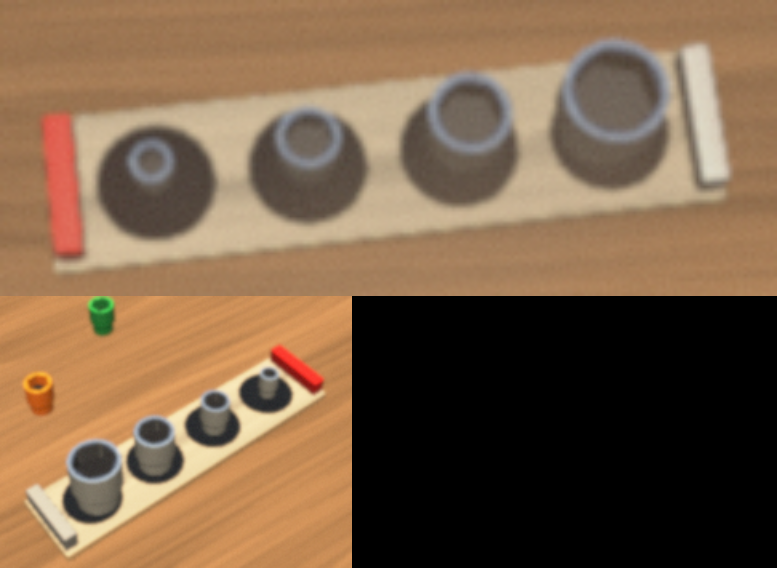

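The final view shows the rims at (151,161), (308,137), (471,113) and (616,91). Each is within about 6 mm of the predicted disc centre (limit 15 mm). All four stand upright in order from the red block.

```bash
python3 -c "
from bench import robot
print(robot.close_job())"
```

```text
the job is handed in; nothing more can be done
None
```

All four sockets stand mouth up on the discs, 24, 35, 46 and 58 mm counting from the red block, each about 6 mm or less off centre; the job was handed in at about 37 s of the 96 s, and the hand-in returned no verdict.

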